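# Dispense one felt polishing wheel and nudge it into the green bay

### The job

Press the red plunger of the wheel feeder all the way down once so that a single felt wheel comes out, and let the plunger rise fully again. Then nudge that wheel along the track with the fingertips until it lies wholly in the green bay; do not lift it, keep the other wheels in the magazine, leave the casts and the rubber wheel beside the feeder where they are, and finish clear of everything.

Things in the scene. Friction and masses are not known exactly. Their poses are not given: they have to be found in the camera images.
- feeder: Feeder for felt wheels, fixed on the bench. Origin on the bench under the centre of its magazine; x points from the track to the plunger (roughly away from the robot), y left along the track, z up. Grey housing x 16 to 70, y -23 to 23, 40 mm tall, plunger on top at x = 45, y = 0. Clear magazine x, y -15 to 15, 51 mm tall, open at the top. At x -68 to -14 the cross track.
- track_mid (a point): Middle of the track, on its floor, 6 mm above the bench, 41 mm from the feeder's origin towards its -x; axes as the feeder's. Inside its rims the track spans x -23 to 23 and y -105 to 105 mm from here; rims and end stops stand 5 mm above the floor; it is open from above. The dispensed wheel comes out here, its centre within about 10 mm of this point.
- magazine_foot (a point): Centre of the magazine's floor, 6 mm above the bench. The lowest wheel leaves towards the track through a gate 12.5 mm high. A steel blade pushes it, 2.5 mm for each mm that the plunger goes down; as the plunger rises the blade draws back and the stack drops by one wheel. A second press would push out the next wheel.
- plunger (a joint): Plunger travel: 0 = up, 0.016 m = fully down (hard stop). A spring returns it by itself; holding it takes about 2.5 N near the top and 6.5 N at the bottom, plus 15 to 20 N per m/s while moving and up to 1 N of friction.
- plunger_top (a point): Centre of the flat top face of the plunger's red cap, 26 mm across, 72 mm above the bench when up; it moves down with the plunger.
- wheel_1: Grey felt wheel, a disc 22 mm across and 10 mm high lying flat, about 12 g; origin at the centre of its underside. The lowest in the magazine at the start: the one that comes out.
- wheel_2: The same kind of felt wheel, second from below in the magazine; origin at the centre of its underside. Stays in the magazine (drops by one).
- wheel_3: The same kind of felt wheel, third (top) in the magazine; origin at the centre of its underside. Stays in the magazine (drops by one).
- bay_green: The green bay: one end of the track, either end, with green floor and green rims, 60 mm long along the track and 46 mm wide between its rims. Origin at the centre of its floor, 6 mm above the bench; axes parallel to the feeder's. It lies 75 mm from the middle of the track; the track's end stop closes its far end.
- bay_red: The red bay at the other end of the track, the same size; not to be used. Origin at the centre of its floor.
- plaster_cast: Cream plaster dental cast, 52 x 58 x 27 mm, loose on the bench behind the left end of the track; origin at the centre of its underside. Leave it alone.
- white_cast: White plaster dental cast, 52 x 58 x 27 mm, loose on the bench in front of the track, on the robot's side; origin at the centre of its underside. Leave it alone.
- rubber_wheel: Dark red rubber wheel with a white hub, 22 mm across, 12 mm high, loose on the bench in front of the track; origin at the centre of its underside. Leave it alone.

How it is judged:
By the outcome, as a careful person would: the job done as asked, in the order asked, and still so for the second after the job is handed in, with the robot touching nothing.
It also fails if it takes over 40 s, if anything falls off the work surface, if the arm or the gripper's body presses on something with over 40 N, if the wrist force passes 120 N, or if a joint passes its speed limit or range.

### The arm

A 6-joint arm with a two-finger parallel gripper is mounted at the origin on a cart in front of the work surface, level with it; the furniture and walls round the work are solid. World frame = base frame: x ahead of the robot, y to its left, z up, the work surface at z = 0. Lengths are in m, angles in rad, forces in N, time in s.
With the tool pointing down it reaches from about 0.35 to 0.975 m from the base axis. Payload 4.9 kg.
Tool frame: the origin (TCP) lies midway between the tips of the shut fingers; the grasp point (between the pads) lies behind it (manip.grasp_offset is the y of the grasp point in the tool frame, in m); y points along the fingers, z is the direction in which the jaws open and shut, and the axes are right-handed (so a half turn about y gives the same grasp; the last joint's range is limited). The gripper opens to 85 mm and grips with 20 to 120 N. Pads are 22 mm wide; open, the fingers measure 114 mm over their backs; the gripper's body (76 mm by 85 mm) begins 54 mm behind the grasp point. The pads swing forward as they close: fully open they stand 13 mm farther back than shut.
Start: joints at [-1.449, 0.053, 1.613, -0, 1.476, -0.119], TCP at [0.149, -0.607, 0.231] pointing down, gripper open.
Joint ranges: [-3.01, 3.01], [-1.01, 2.22], [0.06, 2.58], [-1.02, 4.17], [0.09, 2.62], [-3.14, 3.14]. Speed limits (rad/s): [2.57, 2.57, 3.14, 3.14, 3.14, 3.14].

### API

Orientations are given as a unit quaternion [w, x, y, z].
In Python, from plant import manip gives the robot as it stands. The module is installed in compiled form; this text tells all that it offers.
- The arm moves only by the shell command python3 -m jog 'ROWS'. ROWS is a JSON object of lists of equal length, an entry for each row: "offset": the shift along the world's x, y, z in units of 50 mm (1.0 is 50 mm), a list of three; "angular": the turn, a rotation vector about the world's x, y, z in units of 6 degrees (1.0 is 6 degrees), a list of three; "jaw": the finger opening in mm, from 0 to 85.4. In form: {"offset": [[tx, ty, tz], ...], "angular": [[ax, ay, az], ...], "jaw": [jaw, ...]}. A call has 1 to 12 rows; each row shifts and turns the commanded pose from where the row before left it; what a row does not reach is not made up. A row lasts 1/10 s, in which the tool goes at most 50 mm and 8.59 degrees, less where a joint would pass 70% of its speed; a pose out of reach is approached as far as the arm can. A call is refused whole if a number of a shift passes 1 or a number of a turn 1, either way. A call with a gripper value outside its range is refused whole. The fingers move at their own pace and stop on an object; the grip force is fixed at half the most. Time passes only in rows, so rows that do not move let the fingers close. It gives the time, the measured TCP pose, the force and the opening at its end, in the units of the state.
- manip.state(): the state, without advancing time (a new reading comes with each control period).
- manip.grab_frame(name): name is "side" or "top"; returns the picture (400x640x3 uint8, blue, green, red); there is no depth.
- manip.camera_model(name): a dict with "fx", "fy", "cx", "cy" (pixels), "rvec" (rotation vector, rad) and "tvec" (3), from world to camera coordinates, as OpenCV has them. Camera axes: x right, y down, z forward; pixel columns grow to the right and rows downward; lengths in m; the calibration is good to about 2 mm. A picture is of the moment at which its call begins. camera_model takes no time and is no camera call.
- manip.job_done(): hands the job in, once; it reports no verdict.
The state is a dict: "time": time; "joint_pos": joint angles; "joint_vel": joint speeds; "joint_efforts": joint torques, N m; "tool_pos": TCP position; "tool_rot": TCP orientation; "contact_force": force on the tool from outside, world axes, zero at the start; "ft_torque": the same for the moment, N m; "gripper_width": opening from 0.0 (shut) to 1.0 (fully open).
Only numpy, scipy, OpenCV 4.12 (cv2) and the standard library are available. Lean on these libraries where they do the work, as an engineer would, in place of code of your own. Each camera call takes 0.05 s, during which the arm holds its last target.

## Working session

There is one attempt and no reset: what is moved stays moved. The work goes in short steps, Python scripts to look and compute and a shell command to move; the robot and the scene stay as the last step left them, time stands still between calls to the robot, and variables do not carry over. Pictures are saved under pics/ and viewed, and the job is handed in when it is done.

```bash
mkdir -p pics; cat > h.py <<'E'
import numpy as np, cv2
from plant import manip
def cam(n):
    m=manip.camera_model(n); K=np.array([[m['fx'],0,m['cx']],[0,m['fy'],m['cy']],[0,0,1.]])
    R=cv2.Rodrigues(np.array(m['rvec'],float))[0]; return K,R,np.array(m['tvec'],float)
def ray(n,uv,z):
    K,R,t=cam(n); d=R.T@np.linalg.inv(K)@np.array([uv[0],uv[1],1.]); c=-R.T@t
    return c+d*(z-c[2])/d[2]
def proj(n,p):
    K,R,t=cam(n); q=K@(R@np.array(p,float)+t); return q[:2]/q[2]
E
python3 - <<'E'
from h import *
for n in('side','top'):
    cv2.imwrite(f'pics/{n}0.png',manip.grab_frame(n)); K,R,t=cam(n); print(n,-R.T@t,R[2],K[0,0])
s=manip.state();print(s)
print(manip.grasp_offset)
E
```

```text
side [0.19762101 0.89885516 0.44345682] [ 0.3859213  -0.81976663 -0.42313997] 479.22972457179327
top [0.38322491 0.23049668 0.93424049] [ 0.14570401 -0.02872721 -0.98891106] 519.3591046208105
{'time': 0.1, 'joint_pos': array([-1.44903025e+00,  5.33037486e-02,  1.61418058e+00,  9.67322819e-06,
        1.47597950e+00, -1.19021011e-01]), 'joint_vel': array([ 1.33580924e-03, -1.33002672e-03, -3.64787188e-03, -2.10790419e-06,
        1.02241982e-03, -1.12614783e-03]), 'joint_efforts': array([-7.16462328e-04, -3.94902527e+01, -3.71363783e+01, -2.23521756e-04,
        3.87982363e-03, -9.82057912e-06]), 'tool_pos': array([ 0.14896275, -0.6064039 ,  0.23016367]), 'tool_rot': array([ 0.08492772, -0.08492273,  0.70264965, -0.70132652]), 'contact_force': array([ 0.14090546, -1.26855442, -0.17048785]), 'ft_torque': array([-0.02708821, -0.04295329,  0.0216901 ]), 'gripper_width': 0.9995642281502979}
-0.0187
```

View pics/top0.png

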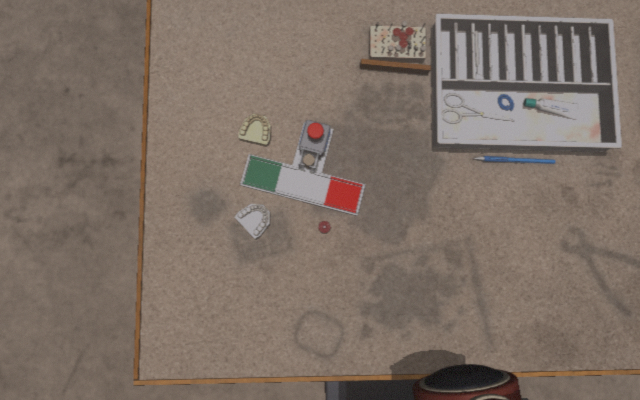

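View pics/side0.png

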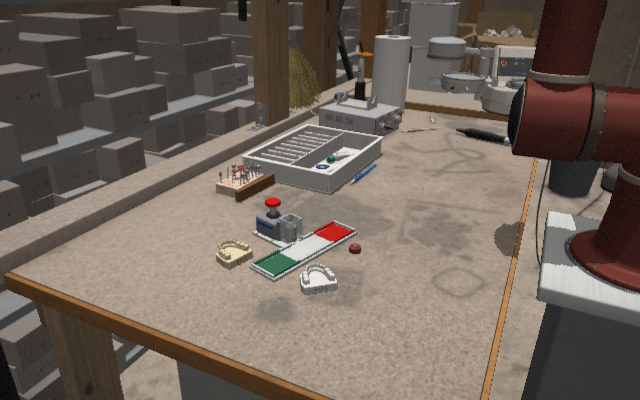

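The top view has the plunger near (316,130), the green bay near (262,173), the red bay near (345,194) and the magazine near (309,159). Robot +x runs up the image. The side view agrees. Next I measure these.

```bash
python3 - <<'E'
from h import *
def comps(n,f,lo=15):
    im=cv2.imread(f'pics/{n}0.png'); hsv=cv2.cvtColor(im,cv2.COLOR_BGR2HSV)
    H,S,V=cv2.split(hsv)
    m=f(H,S,V).astype(np.uint8); k,l,st,c=cv2.connectedComponentsWithStats(m)
    return [(st[i][:5].tolist(),c[i].round(1),cv2.minAreaRect(cv2.findNonZero((l==i).astype(np.uint8)))) for i in range(1,k) if st[i][4]>lo]
red=lambda H,S,V:((H<8)|(H>172))&(S>140)&(V>70)
gr=lambda H,S,V:(H>50)&(H<85)&(S>80)
for n in('top','side'):
    for f,nm in((red,'red'),(gr,'gr')):
        for c in comps(n,f): print(n,nm,c)
E
python3 - <<'E'
from h import *
im=cv2.imread('pics/top0.png'); cv2.imwrite('pics/crop.png',cv2.resize(im[100:250,220:380],None,fx=5,fy=4*1.0 if 0 else 4,interpolation=cv2.INTER_CUBIC)[:600,:800])
im=cv2.imread('pics/side0.png'); cv2.imwrite('pics/crops.png',cv2.resize(im[185:305,205:365],None,fx=5,fy=5,interpolation=cv2.INTER_CUBIC))
E
```

```text
top red ([308, 123, 15, 16, 191], array([315. , 130.4]), ((315.0, 130.5), (15.0, 14.0), 90.0))
top red ([332, 177, 30, 9, 38], array([347.2, 181.3]), ((346.4411926269531, 181.2353057861328), (30.074417114257812, 1.212678074836731), 14.03624439239502))
top red ([325, 180, 36, 32, 796], array([342.4, 195.4]), ((342.3529357910156, 195.58824157714844), (31.044557571411133, 25.708772659301758), 14.03624439239502))
top red ([495, 388, 18, 7, 48], array([502.9, 391.4]), ((503.2941589355469, 391.3235778808594), (16.73495864868164, 5.335783958435059), 14.03624439239502))
top red ([443, 395, 15, 5, 31], array([449.2, 397.3]), ((450.0, 397.0), (14.0, 4.0), 0.0))
top gr ([246, 161, 33, 27, 394], array([262.2, 174.6]), ((262.2017822265625, 173.7265625), (29.365083694458008, 21.750356674194336), 14.620874404907227))
side red ([526, 77, 11, 11, 50], array([529.9,  81.8]), ((529.6499633789062, 80.95001220703125), (9.170605659484863, 10.751745223999023), 71.56504821777344))
side red ([585, 85, 7, 7, 21], array([588.7,  88. ]), ((588.0, 88.0), (6.0, 6.0), 90.0))
side red ([607, 91, 33, 8, 98], array([
[... 468 characters left out ...]
], array([272.3, 201.7]), ((272.5, 201.5), (9.0, 15.0), 90.0))
side red ([314, 221, 40, 21, 421], array([332.8, 231.8]), ((333.2567138671875, 231.54054260253906), (35.564937591552734, 19.01356315612793), 24.227745056152344))
side red ([585, 263, 9, 7, 22], array([589.1, 264.9]), ((589.9264526367188, 264.4559020996094), (9.946917533874512, 4.630461692810059), 30.963756561279297))
side red ([594, 262, 46, 23, 438], array([618.1, 272. ]), ((616.949951171875, 271.6500244140625), (49.01530838012695, 18.341209411621094), 18.434946060180664))
side gr ([254, 250, 46, 26, 533], array([276.3, 263. ]), ((276.694580078125, 262.3675537109375), (21.886747360229492, 40.706233978271484), 62.10273361206055))
```

View pics/crop.png

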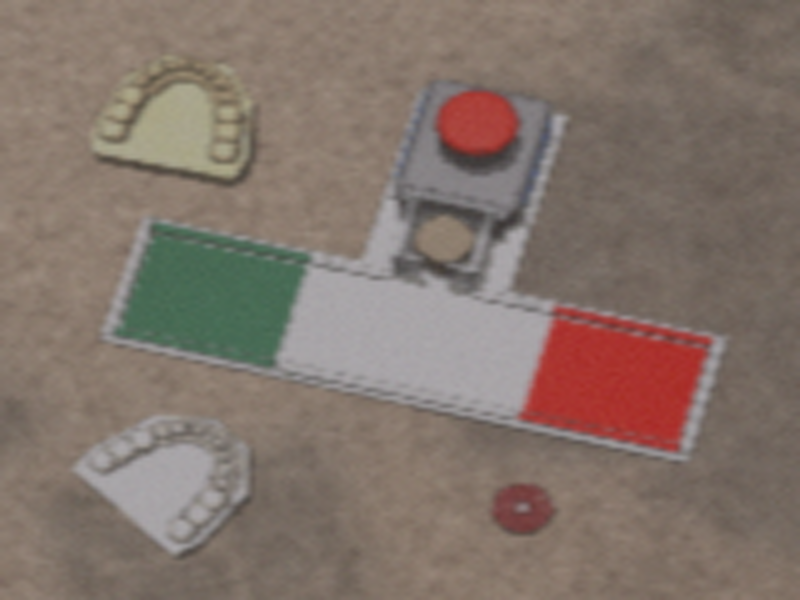

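View pics/crops.png

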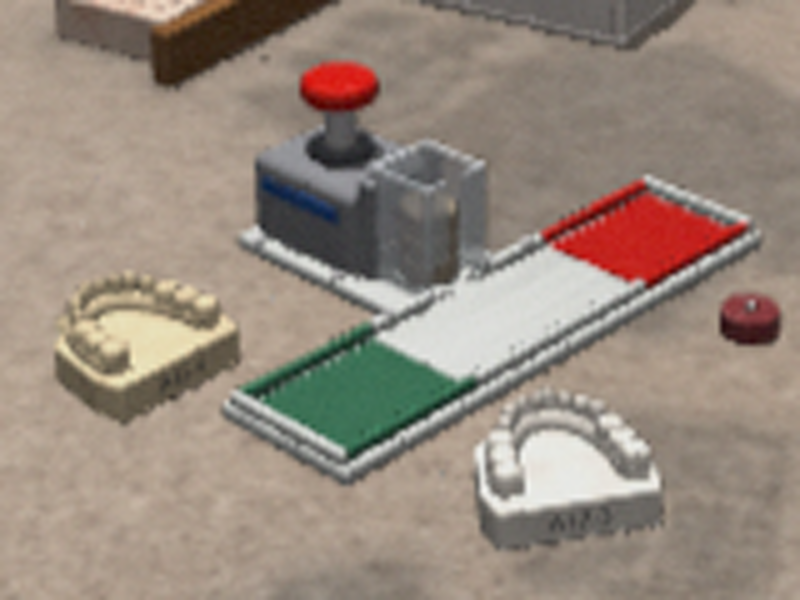

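```bash
cat > m.py <<'E'
from h import *
px=lambda a,b:(a/5+220-.4,b/4+100-.4)
C=[ray('top',px(*p),.011)[:2] for p in((148,218),(105,340),(690,458),(722,338))]
B=[ray('top',px(*p),.008)[:2] for p in((308,258),(277,365),(553,305),(520,415))]
if __name__=='__main__':
    print('corners',np.round(C,4).tolist(), 'len',np.linalg.norm(C[0]-C[3]),np.linalg.norm(C[1]-C[2]),np.linalg.norm(C[0]-C[1]))
    print('bounds',np.round(B,4).tolist())
    mid=np.mean(C,0); e=(C[0]-C[3])+(C[1]-C[2]); yaw=np.arctan2(e[1],e[0])-np.pi/2
    print('mid',mid,'midB',np.mean(B,0),'yaw',np.degrees(yaw))
    X=np.array([np.cos(yaw),np.sin(yaw)]);Y=np.array([-X[1],X[0]])
    print('pred plunger',mid+X*.086,'green',mid+.075*Y)
    print('plunger top',ray('top',(315,130.4),.068),'side',ray('side',(272.3,201.7),.068))
    print('magaz',ray('top',px(443,240),.036), mid+.041*X)
    p=np.r_[mid,.006]
    print('proj side mid',proj('side',p)); 
    print('green c top',ray('top',(262.2,174),.006),'side',ray('side',(276.5,263),.006))
    print('red c top',ray('top',(343,195),.006),'side',ray('side',(332.8,231.8),.006))
    print('rubber',ray('top',px(523,508),.012),'wcast tip',[ray('top',px(*q),.027)[:2].round(3) for q in((180,415),(248,450),(75,465))],'pcast',[ray('top',px(*q),.027)[:2].round(3) for q in((95,150),(240,180),(250,100),(170,60))])
E
python3 m.py
```

```text
corners [[0.5891, 0.3307], [0.5334, 0.3459], [0.4773, 0.1371], [0.5315, 0.124]] len 0.21460515474740627 0.21626295026519024 0.0577663249658591
bounds [[0.5706, 0.2732], [0.5217, 0.2846], [0.5479, 0.1846], [0.4978, 0.1975]]
mid [0.53279382 0.23444845] midB [0.53449083 0.23497653] yaw -15.304790385054742
pred plunger [0.61574386 0.21174843] green [0.55259035 0.3067886 ]
plunger top [0.61669193 0.21214726 0.068     ] side [0.61858323 0.21277691 0.068     ]
magaz [0.57246017 0.22428514 0.036     ] [0.57233977 0.22362635]
proj side mid [308.12067499 247.0799522 ]
green c top [0.55312586 0.30771254 0.006     ] side [0.55609474 0.30620439 0.006     ]
red c top [0.51280201 0.16207988 0.006     ] side [0.51714167 0.16177997 0.006     ]
rubber [0.45567635 0.19732837 0.012     ] wcast tip [array([0.497, 0.318]), array([0.481, 0.294]), array([0.476, 0.354])] pcast [array([0.617, 0.348]), array([0.602, 0.296]), array([0.639, 0.293]), array([0.658, 0.321])]
```

```bash
cat > o.py <<'E'
from h import *
from scipy.spatial.transform import Rotation as Ro
MID=np.array([.5340,.2345]);yaw=np.radians(-15.3)
X=np.array([np.cos(yaw),np.sin(yaw)]);Y=np.array([-X[1],X[0]])
def rep(target=None):
    s=manip.state(); q=s['tool_rot']; R=Ro.from_quat([q[1],q[2],q[3],q[0]]).as_matrix()
    best=None
    for sg in(1,-1):
        z=np.r_[X*sg,0]; y=np.array([0,0,-1.]); D=np.c_[np.cross(y,z),y,z]
        v=Ro.from_matrix(D@R.T).as_rotvec()
        print('turn units',(np.degrees(v)/6).round(3))
    p=s['tool_pos']; print('t',s['time'],'tcp',p.round(4),'feeder-mid xy mm',((p[:2]-MID)@np.c_[X,Y]*1000).round(1),'F',s['contact_force'].round(1),'g',round(s['gripper_width'],3),'j',s['joint_pos'].round(2))
    if target is not None: print('offset units',((np.array(target)-p)/.05).round(3))
E
python3 -c "
from o import *
rep([.617,.212,.11])"
```

```text
turn units [-0.015 -0.011 10.151]
turn units [-1.3000e-02  1.7000e-02 -1.9849e+01]
t 0.1 tcp [ 0.149  -0.6064  0.2302] feeder-mid xy mm [-149.5 -912.7] F [ 0.1 -1.3 -0.2] g 1.0 j [-1.45  0.05  1.61  0.    1.48 -0.12]
offset units [ 9.361 16.368 -2.403]
```

```bash
python3 -m jog '{"offset":[[0.39,0.68,0],[0.39,0.68,0],[0.39,0.68,0],[0.39,0.68,0],[0.39,0.68,0],[0.39,0.68,0],[0.39,0.68,0],[0.39,0.68,0],[0.39,0.68,0],[0.39,0.68,0],[0.39,0.68,0],[0.39,0.68,0]],"angular":[[0,0,0.42],[0,0,0.42],[0,0,0.42],[0,0,0.42],[0,0,0.42],[0,0,0.42],[0,0,0.42],[0,0,0.42],[0,0,0.42],[0,0,0.42],[0,0,0.42],[0,0,0.42]],"jaw":[0,0,0,0,0,0,0,0,0,0,0,0]}'
python3 -m jog '{"offset":[[0.39,0.68,0],[0.39,0.68,0],[0.39,0.68,0],[0.39,0.68,0],[0.39,0.68,0],[0.39,0.68,0],[0.39,0.68,0],[0.39,0.68,-0.2],[0.39,0.68,-0.2],[0.39,0.68,-0.2],[0.39,0.68,-0.2],[0.39,0.68,-0.2]],"angular":[[0,0,0.42],[0,0,0.42],[0,0,0.42],[0,0,0.42],[0,0,0.42],[0,0,0.42],[0,0,0.42],[0,0,0.42],[0,0,0.42],[0,0,0.42],[0,0,0.42],[0,0,0.42]],"jaw":[0,0,0,0,0,0,0,0,0,0,0,0]}'
python3 -m jog '{"offset":[[0,0,0],[0,0,0]],"angular":[[0,0,0],[0,0,0]],"jaw":[0,0]}'
python3 -c "
from o import *
rep([.617,.212,.085])"
```

```text
time: 1.3
tool_pos: [0.3833, -0.1973, 0.2309]
tool_rot: [0.266, -0.266, 0.655, -0.655]
contact_force: [0.7, -0.7, 0.6]
gripper_width: -0.001
time: 2.5
tool_pos: [0.6173, 0.2106, 0.1801]
tool_rot: [0.427, -0.428, 0.563, -0.563]
contact_force: [0.8, -0.1, 0.4]
gripper_width: 0.0
time: 2.7
tool_pos: [0.6165, 0.2095, 0.1798]
tool_rot: [0.426, -0.428, 0.564, -0.563]
contact_force: [-0.2, -0.0, 0.6]
gripper_width: 0.0
turn units [ 0.009 -0.025  0.06 ]
turn units [-3.900e-02 -1.400e-02 -2.994e+01]
t 2.7 tcp [0.6165 0.2095 0.1798] feeder-mid xy mm [86.1 -2.3] F [-0.2 -0.   0.6] g 0.0 j [ 0.21  0.15  1.6  -0.    1.4   0.49]
offset units [ 0.011  0.05  -1.896]
```

```bash
python3 -m jog '{"offset":[[0.01,0.05,-0.45],[0,0,-0.45],[0,0,-0.45],[0,0,-0.45],[0,0,0],[0,0,0]],"angular":[[0,0,0.06],[0,0,0],[0,0,0],[0,0,0],[0,0,0],[0,0,0]],"jaw":[0,0,0,0,0,0]}'
python3 - <<'E'
from o import *
rep()
a=manip.grab_frame('side');b=manip.grab_frame('top')
cv2.imwrite('pics/s1.png',np.hstack([cv2.resize(a[130:290,210:360],None,fx=2.66,fy=2.66),cv2.resize(b[90:250,220:370],None,fx=2.66,fy=2.66)]))
E
```

```text
time: 3.3
tool_pos: [0.6174, 0.2107, 0.0919]
tool_rot: [-0.428, 0.428, -0.563, 0.563]
contact_force: [-0.1, -0.1, -0.0]
gripper_width: 0.001
turn units [ 0.001 -0.001  0.022]
turn units [-1.0000e-03 -2.0000e-03 -2.9978e+01]
t 3.3 tcp [0.6174 0.2107 0.0919] feeder-mid xy mm [86.7 -1. ] F [-0.1 -0.1 -0. ] g 0.001 j [ 0.21  0.23  1.66 -0.    1.25  0.48]
```

View pics/s1.png

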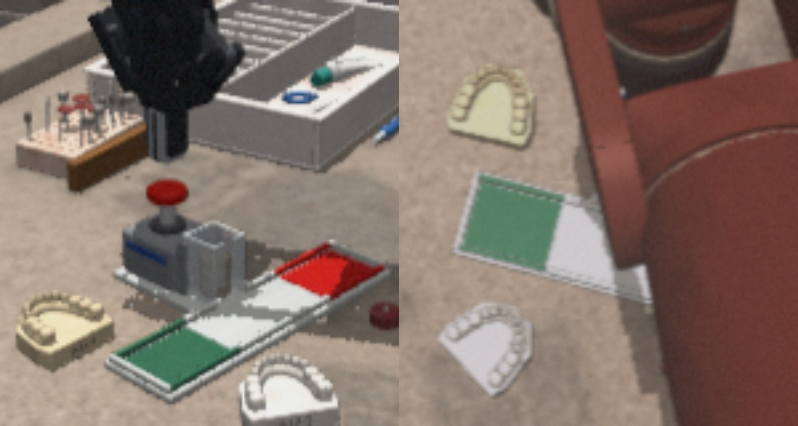

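The shut fingertips are right above the red cap in the side view. Now I press.

```bash
python3 -m jog '{"offset":[[0,0,-0.16],[0,0,-0.16],[0,0,-0.05],[0,0,-0.05],[0,0,-0.05],[0,0,-0.05],[0,0,-0.05],[0,0,-0.05],[0,0,0],[0,0,0]],"angular":[[0,0,0],[0,0,0],[0,0,0],[0,0,0],[0,0,0],[0,0,0],[0,0,0],[0,0,0],[0,0,0],[0,0,0]],"jaw":[0,0,0,0,0,0,0,0,0,0]}'
python3 -m jog '{"offset":[[0,0,-0.04],[0,0,-0.04],[0,0,0],[0,0,0]],"angular":[[0,0,0],[0,0,0],[0,0,0],[0,0,0]],"jaw":[0,0,0,0]}'
```

```text
time: 4.4
tool_pos: [0.6174, 0.2116, 0.0607]
tool_rot: [0.429, -0.429, 0.562, -0.562]
contact_force: [-3.6, -1.2, 4.7]
gripper_width: -0.004
time: 4.8
tool_pos: [0.6176, 0.2116, 0.057]
tool_rot: [0.429, -0.429, 0.562, -0.562]
contact_force: [-3.3, -1.1, 5.3]
gripper_width: 0.0
```

```bash
python3 -m jog '{"offset":[[0,0,-0.03],[0,0,-0.02],[0,0,0],[0,0,0]],"angular":[[0,0,0],[0,0,0],[0,0,0],[0,0,0]],"jaw":[0,0,0,0]}'
```

```text
time: 5.2
tool_pos: [0.6177, 0.2116, 0.056]
tool_rot: [-0.429, 0.429, -0.562, 0.562]
contact_force: [-6.9, -0.8, 12.0]
gripper_width: -0.001
```

```bash
python3 -m jog '{"offset":[[0,0,-0.02],[0,0,0],[0,0,0]],"angular":[[0,0,0],[0,0,0],[0,0,0]],"jaw":[0,0,0]}'
python3 - <<'E'
from o import *
a=manip.grab_frame('side')
cv2.imwrite('pics/s2.png',cv2.resize(a[180:290,210:360],None,fx=5,fy=5))
E
```

```text
time: 5.5
tool_pos: [0.6178, 0.2117, 0.0559]
tool_rot: [0.429, -0.429, 0.562, -0.562]
contact_force: [-8.9, -2.0, 15.9]
gripper_width: -0.005
```

View pics/s2.png

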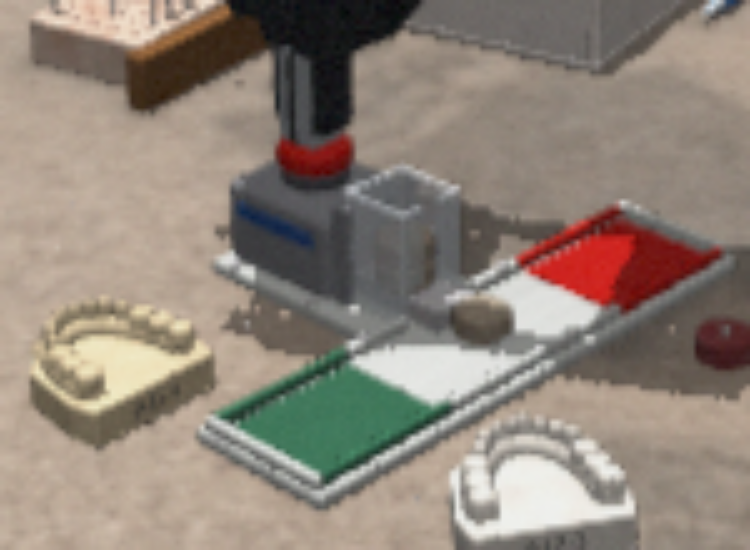

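The plunger sits at its stop (0.0559 m, force climbing) and one wheel is on the track at (306,244) in the full image. I release slowly and rise.

```bash
python3 -m jog '{"offset":[[0,0,0.08],[0,0,0.08],[0,0,0.08],[0,0,0.08],[0,0,0.1],[0,0,0.2],[0,0,0.3],[0,0,0.4],[0,0,0.4],[0,0,0.2],[0,0,0],[0,0,0]],"angular":[[0,0,0],[0,0,0],[0,0,0],[0,0,0],[0,0,0],[0,0,0],[0,0,0],[0,0,0],[0,0,0],[0,0,0],[0,0,0],[0,0,0]],"jaw":[0,0,0,0,0,0,0,8,8,8,8,8]}'
python3 - <<'E'
from o import *
t=MID+(-.045)*Y
rep([*t,.09])
a=manip.grab_frame('side')
cv2.imwrite('pics/s3.png',cv2.resize(a[180:290,210:360],None,fx=5,fy=5))
hsv=cv2.cvtColor(a,cv2.COLOR_BGR2HSV)
E
```

```text
time: 6.75
tool_pos: [0.6174, 0.2115, 0.1486]
tool_rot: [0.429, -0.429, 0.562, -0.562]
contact_force: [-0.5, -0.1, 0.0]
gripper_width: 0.094
turn units [ 0.    -0.002  0.011]
turn units [-3.0000e-03 -1.0000e-03 -2.9989e+01]
t 6.75 tcp [0.6174 0.2115 0.1486] feeder-mid xy mm [86.5 -0.2] F [-0.5 -0.1  0. ] g 0.094 j [0.22 0.18 1.62 0.   1.35 0.48]
offset units [-1.905 -0.408 -1.171]
```

View pics/s3.png

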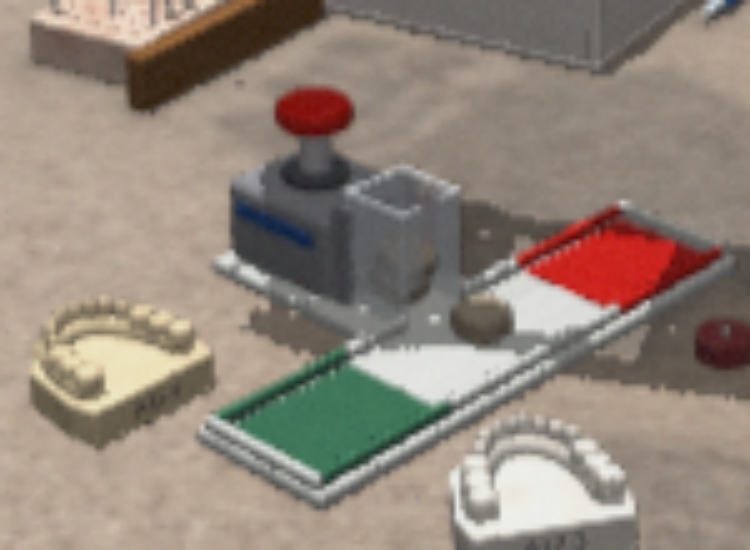

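```bash
python3 - <<'E'
from o import *
p=ray('side',(210+482/5-.4,180+318/5-.4),.011); print(p,((p[:2]-MID)@np.c_[X,Y]*1000))
K,R,t=cam('side')
for nm,q in(('cap',(314,110)),):
    p=ray('side',(210+q[0]/5-.4,180+q[1]/5-.4),.068);print(nm,p)
E
```

```text
[0.53857254 0.23160322 0.011     ] [ 5.17486208 -1.5875385 ]
cap [0.61864514 0.21231606 0.068     ]
```

```bash
python3 -m jog '{"offset":[[-0.47,-0.1,0],[-0.47,-0.1,0],[-0.47,-0.1,0],[-0.47,-0.1,-0.3],[0,0,-0.4],[0,0,-0.4],[0,0,-0.4],[0,0,-0.4],[0,0,0],[0,0,0],[0,0,0]],"angular":[[0,0,0],[0,0,0],[0,0,0],[0,0,0],[0,0,0],[0,0,0],[0,0,0],[0,0,0],[0,0,0],[0,0,0],[0,0,0]],"jaw":[4,4,4,4,4,4,4,4,4,4,4]}'
python3 - <<'E'
from o import *
t=MID+(-.042)*Y+.001*X
rep([*t,.010])
a=manip.grab_frame('side')
cv2.imwrite('pics/s4.png',cv2.resize(a[180:290,210:360],None,fx=5,fy=5))
E
```

```text
time: 7.9
tool_pos: [0.5242, 0.1917, 0.0547]
tool_rot: [-0.429, 0.428, -0.562, 0.563]
contact_force: [-0.4, 0.1, 0.3]
gripper_width: 0.049
turn units [-0.003  0.013  0.011]
turn units [ 2.0000e-02  4.0000e-03 -2.9989e+01]
t 7.9 tcp [0.5242 0.1917 0.0547] feeder-mid xy mm [  1.9 -43.9] F [-0.4  0.1  0.3] g 0.049 j [ 0.22  0.07  1.91 -0.    1.16  0.49]
offset units [-0.007  0.041 -0.894]
```

View pics/s4.png

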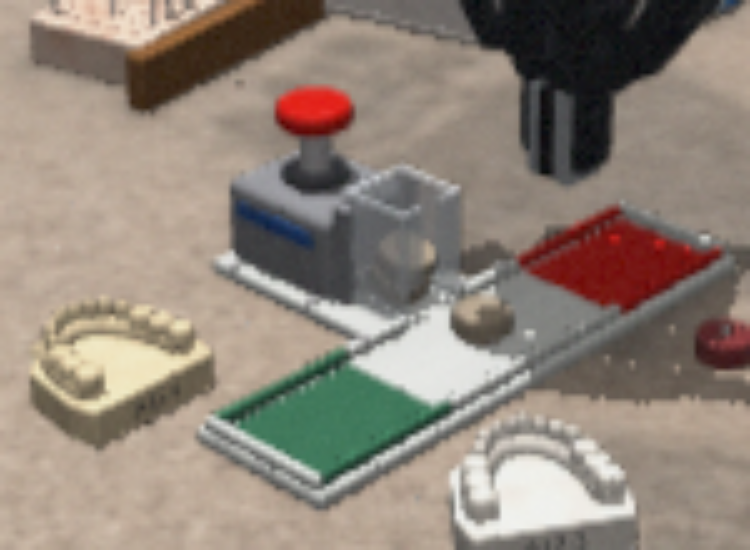

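The wheel is out, the plunger is fully up and the stack has dropped. In the current orientation the knuckles could reach over the magazine at low height. I'll turn the tool 90° so the jaws lie along the track, with the fingers shut.

```bash
python3 -m jog '{"offset":[[0,0,0],[0,0,0],[0,0,0],[0,0,0],[0,0,0],[0,0,0],[0,0,0],[0,0,0]],"angular":[[0,0,1],[0,0,1],[0,0,1],[0,0,1],[0,0,1],[0,0,1],[0,0,1],[0,0,1]],"jaw":[0,0,0,0,0,0,0,0]}'
python3 -m jog '{"offset":[[0,0,0],[0,0,0],[0,0,0],[0,0,0],[0,0,0],[0,0,0],[0,0,0],[0,0,0],[0,0,0]],"angular":[[0,0,1],[0,0,1],[0,0,1],[0,0,1],[0,0,1],[0,0,1],[0,0,1],[0,0,0],[0,0,0]],"jaw":[0,0,0,0,0,0,0,0,0]}'
python3 - <<'E'
from o import *
t=MID+(-.044)*Y+.002*X
rep([*t,.010])
E
```

```text
time: 8.75
tool_pos: [0.5245, 0.1918, 0.0552]
tool_rot: [0.622, -0.621, 0.337, -0.339]
contact_force: [1.3, 0.6, 0.1]
gripper_width: 0.002
time: 9.65
tool_pos: [0.5241, 0.1917, 0.0547]
tool_rot: [0.701, -0.7, 0.095, -0.096]
contact_force: [-0.0, 0.5, -0.2]
gripper_width: -0.001
turn units [ 9.0000e-03  1.4000e-02 -1.4969e+01]
turn units [-1.4000e-02  9.0000e-03  1.5031e+01]
t 9.65 tcp [0.5241 0.1917 0.0547] feeder-mid xy mm [  1.8 -43.9] F [-0.   0.5 -0.2] g -0.001 j [ 0.22  0.07  1.91  0.    1.16 -1.08]
offset units [ 0.004 -0.003 -0.894]
```

Descend to a tip height of 10 mm (4 mm above the track floor), then look.

```bash
python3 -m jog '{"offset":[[0,0,-0.2],[0,0,-0.2],[0,0,-0.2],[0,0,-0.2],[0,0,-0.09],[0,0,0],[0,0,0]],"angular":[[0,0,0],[0,0,0],[0,0,0],[0,0,0],[0,0,0],[0,0,0],[0,0,0]],"jaw":[0,0,0,0,0,0,0]}'
python3 - <<'E'
from o import *
rep()
a=manip.grab_frame('side')
cv2.imwrite('pics/s5.png',cv2.resize(a[180:290,210:360],None,fx=5,fy=5))
E
```

```text
time: 10.35
tool_pos: [0.5237, 0.1916, 0.0093]
tool_rot: [0.701, -0.701, 0.094, -0.095]
contact_force: [-0.4, 0.2, 0.3]
gripper_width: 0.001
turn units [ 0.0000e+00  1.0000e-03 -1.4989e+01]
turn units [-1.0000e-03  0.0000e+00  1.5011e+01]
t 10.35 tcp [0.5237 0.1916 0.0093] feeder-mid xy mm [  1.4 -44.1] F [-0.4  0.2  0.3] g 0.001 j [ 0.22  0.14  1.92 -0.    1.08 -1.09]
```

View pics/s5.png

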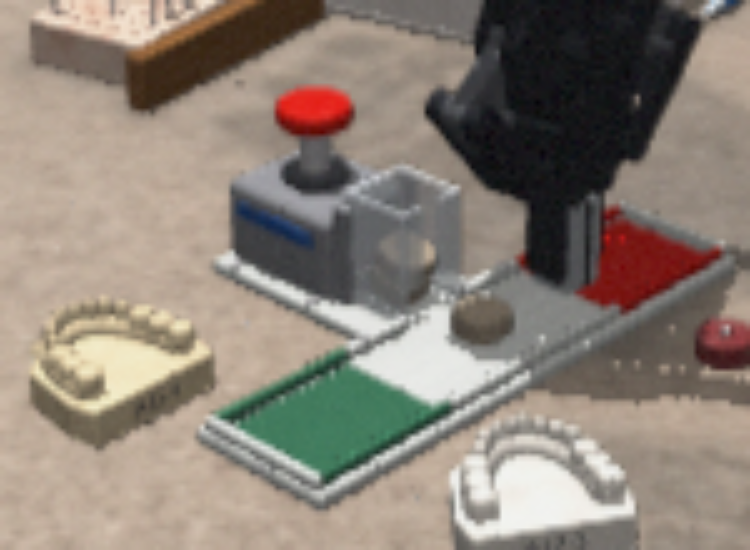

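The fingers stand in the track behind the wheel and the knuckles clear the magazine. Push along +Y, part way first.

```bash
python3 -m jog '{"offset":[[0.026,0.096,0],[0.026,0.096,0],[0.026,0.096,0],[0.026,0.096,0],[0.026,0.096,0],[0.026,0.096,0],[0.026,0.096,0],[0.026,0.096,0],[0.026,0.096,0],[0,0,0],[0,0,0]],"angular":[[0,0,0],[0,0,0],[0,0,0],[0,0,0],[0,0,0],[0,0,0],[0,0,0],[0,0,0],[0,0,0],[0,0,0],[0,0,0]],"jaw":[0,0,0,0,0,0,0,0,0,0,0]}'
python3 - <<'E'
from o import *
rep()
a=manip.grab_frame('side')
cv2.imwrite('pics/s6.png',cv2.resize(a[180:290,210:360],None,fx=5,fy=5))
E
```

```text
time: 11.5
tool_pos: [0.5354, 0.235, 0.0094]
tool_rot: [0.701, -0.701, 0.094, -0.095]
contact_force: [-0.9, 0.3, 1.2]
gripper_width: -0.001
turn units [ 0.0000e+00  4.0000e-03 -1.4991e+01]
turn units [-4.0000e-03  0.0000e+00  1.5009e+01]
t 11.5 tcp [0.5354 0.235  0.0094] feeder-mid xy mm [1.2 0.8] F [-0.9  0.3  1.2] g -0.001 j [ 0.29  0.2   1.85  0.    1.09 -1.02]
```

View pics/s6.png

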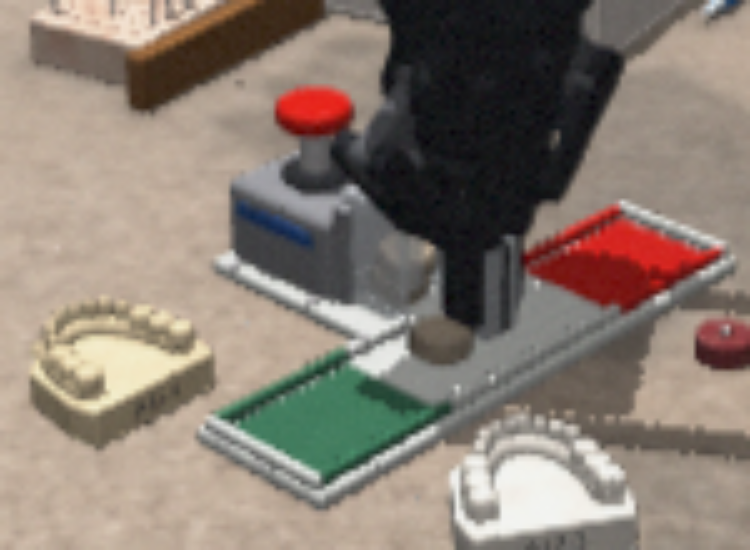

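```bash
python3 - <<'E'
from o import *
p=ray('side',(210+440/5-.4,180+341/5-.4),.011); print(p,((p[:2]-MID)@np.c_[X,Y]*1000))
E
```

```text
[0.54429091 0.25286821 0.011     ] [ 5.07929672 20.4326846 ]
```

The wheel is at track (5, 20) mm and follows straight. Continue about 52 mm, which puts its centre near y = 72 mm (56 to 94 allowed).

```bash
python3 -m jog '{"offset":[[0.027,0.1,0],[0.027,0.1,0],[0.027,0.1,0],[0.027,0.1,0],[0.027,0.1,0],[0.027,0.1,0],[0.027,0.1,0],[0.027,0.1,0],[0.027,0.1,0],[0.027,0.1,0],[0,0,0],[0,0,0]],"angular":[[0,0,0],[0,0,0],[0,0,0],[0,0,0],[0,0,0],[0,0,0],[0,0,0],[0,0,0],[0,0,0],[0,0,0],[0,0,0],[0,0,0]],"jaw":[0,0,0,0,0,0,0,0,0,0,0,0]}'
python3 - <<'E'
from o import *
rep()
a=manip.grab_frame('side')
cv2.imwrite('pics/s7.png',cv2.resize(a[180:290,210:360],None,fx=5,fy=5))
E
```

```text
time: 12.75
tool_pos: [0.5489, 0.2852, 0.0093]
tool_rot: [0.701, -0.701, 0.094, -0.095]
contact_force: [-0.2, 0.3, 2.7]
gripper_width: -0.0
turn units [-2.0000e-03  7.0000e-03 -1.4991e+01]
turn units [-7.0000e-03 -2.0000e-03  1.5009e+01]
t 12.75 tcp [0.5489 0.2852 0.0093] feeder-mid xy mm [ 1.  52.8] F [-0.2  0.3  2.7] g -0.0 j [ 0.36  0.27  1.77  0.    1.1  -0.94]
```

View pics/s7.png

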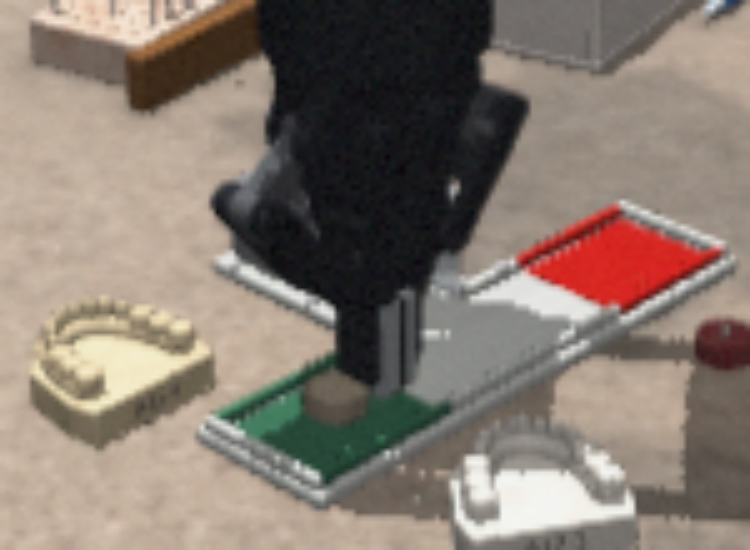

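The wheel sits at about (336,398) in the crop, inside the green bay. Back off 10 mm, rise, and move aside.

```bash
python3 -m jog '{"offset":[[-0.03,-0.1,0],[-0.03,-0.1,0],[0,0,0.2],[0,0,0.4],[0,0,0.6],[0,0,0.8],[0,0,0.8],[0,-0.5,0.5],[0,-0.8,0],[0,-0.8,0],[0,-0.8,0],[0,-0.8,0]],"angular":[[0,0,0],[0,0,0],[0,0,0],[0,0,0],[0,0,0],[0,0,0],[0,0,0],[0,0,0],[0,0,0],[0,0,0],[0,0,0],[0,0,0]],"jaw":[0,0,0,0,0,0,0,0,0,0,0,0]}'
python3 -m jog '{"offset":[[0,-0.8,0],[0,-0.8,0],[0,-0.8,0],[0,-0.8,0],[0,-0.8,0],[0,-0.8,0],[0,0,0],[0,0,0],[0,0,0]],"angular":[[0,0,0],[0,0,0],[0,0,0],[0,0,0],[0,0,0],[0,0,0],[0,0,0],[0,0,0],[0,0,0]],"jaw":[0,0,0,0,0,0,0,0,0]}'
python3 - <<'E'
from o import *
rep()
a=manip.grab_frame('side');b=manip.grab_frame('top')
cv2.imwrite('pics/s8.png',np.hstack([cv2.resize(a[180:300,210:370],None,fx=2.5,fy=2.5),cv2.resize(b[110:230,225:385],None,fx=2.5,fy=2.5)]))
for n,im in(('side',a),('top',b)): cv2.imwrite(f'pics/{n}9.png',im)
for n in('top','side'):
    d=cv2.absdiff(cv2.imread(f'pics/{n}0.png'),cv2.imread(f'pics/{n}9.png')).max(2)
    m=(d>40).astype(np.uint8); k,l,st,c=cv2.connectedComponentsWithStats(m)
    for i in range(1,k):
        if st[i][4]>8 and 200<c[i][0]<380 and 100<c[i][1]<310:
            p=ray(n,c[i],.014 if n=='top' else .011); print(n,st[i][4],c[i].round(1),((p[:2]-MID)@np.c_[X,Y]*1000).round(1))
E
```

```text
time: 14.0
tool_pos: [0.5454, 0.0882, 0.1751]
tool_rot: [0.701, -0.701, 0.094, -0.095]
contact_force: [0.3, -0.8, -0.1]
gripper_width: -0.001
time: 14.9
tool_pos: [0.5456, -0.1494, 0.1744]
tool_rot: [0.701, -0.701, 0.094, -0.094]
contact_force: [0.3, -0.3, -0.0]
gripper_width: 0.001
turn units [-3.0000e-03  4.0000e-03 -1.4995e+01]
turn units [-4.0000e-03 -3.0000e-03  1.5005e+01]
t 14.9 tcp [ 0.5456 -0.1494  0.1744] feeder-mid xy mm [ 112.5 -367.3] F [ 0.3 -0.3 -0. ] g 0.001 j [-0.4  -0.05  1.81  0.    1.38 -1.7 ]
top 9 [305.9 165.2] [33.2  2.8]
top 100 [264.5 171.6] [ 3.1 71.8]
side 13 [294.8 230. ] [ 54.3 -23.9]
side 11 [294.7 239.9] [28.3  3.6]
side 105 [277.  259.3] [ 4.5 71.8]
```

View pics/s8.png

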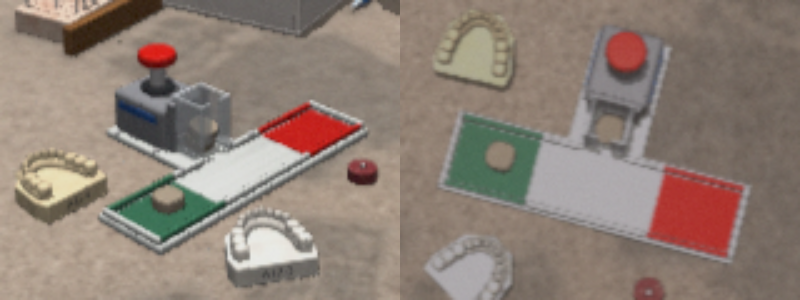

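Both views put the wheel at about (3–4.5, 72) mm from the middle of the track, wholly inside the green bay. Nothing else changed except the stack dropping in the magazine. I hand it in.

```bash
python3 -c "
from plant import manip
print(manip.job_done())"
```

```text
the job is handed in; nothing more can be done
None
```

The job is done and handed in at about 15 s of the 40 s allowed. One felt wheel lies wholly in the green bay and the plunger is back up.

- **Press:** I pushed the plunger once with shut fingertips until the force climbed to 16 N at a height of 55.9 mm. The stop is expected at 56 mm. I released it slowly and the side view showed it fully up.
- **Nudge:** I turned the tool a quarter turn so the knuckles stayed clear of the magazine. Then I pushed the wheel along the track without lifting it, backed off, rose and moved aside.
- **Last checks:**
  - **Wheel position:** the two cameras put the wheel's centre 71.8 mm along the track from its middle (56 to 94 mm is wholly in the bay) and 3 to 4.5 mm off the centre line.
  - **Everything else:** comparing the pictures before and after, the only other changes in the work area are small ones at the magazine, from the stack dropping. The casts and the rubber wheel had not moved.
  - **Robot:** it is clear of everything, with contact force close to zero.
- **Disagreement:** the side camera reads 2 to 4 mm farther from the robot than the top camera at the bays and the plunger, and about 1.5 mm at the wheel. That is small next to the room left in the bay. No check failed.

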